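Index the marking turntable on by one hole

TASK

A bangle is being divided on the indexing turntable. Push the plunger's knob down with a fingertip until the index pin is out of its hole, and with the knob still pressed turn the table clockwise (seen from above) to the next hole; then let the plunger spring up so that the pin is fully home in that hole, and move clear. Only push, do not pinch the knob, do not touch the bangle, and leave the other things on the bench alone.

Things in the scene. Friction and masses are not known exactly. Their poses are not given: they have to be found in the camera images.
- base: Fixed part of the turntable: green foot, 144 mm dia, pedestal, and a steel index plate, 186 mm dia, its faces 50 and 58 mm above the bench, with 12 holes (13 mm dia, 30 degrees apart, circle radius 78 mm). Origin: on the turning axis at bench level, z up. In its frame the plunger arm starts along -x and a fixed scriber post, 115 mm high, stands at x = +122 mm. Any yaw; never moves.
- turntable (a joint): Angle (rad) of the revolving table: 0 at the start; grows as it turns clockwise seen from above (negative about +z); next hole at 0.5236 (30 degrees). Steel disc, 124 mm dia, top 74 mm above the bench, with a forked arm whose end boss (top 79 mm) bears the plunger. Turns against light friction (0.06 N m), no end stops, but only with the pin out of its hole.
- plunger (a joint): Travel (m) of the spring plunger on the arm: 0 up, pin home in a hole; grows as its knob is pressed straight down, stop at 0.013; 4.5 N at 0, 8.8 N at the stop. The pin enters from under the plate, so pressing withdraws it; clear from 0.009. Let up between holes it bears on the plate's underside; its round nose (12 mm dia) finds a hole within about 3 degrees and centres the table.
- knob_top (a point): Centre of the flat top of the plunger's black knurled push knob: a disc 32 mm dia, 10 mm thick, at the outer end of the forked arm, 105 mm from the turning axis and, unpressed, 104 mm above the bench. Moves with plunger and table. Its top grips a pressing fingertip well enough to be swept sideways.
- pin_nose (a point): Tip of the index pin's round nose, 78 mm from the turning axis on the same radius as the knob, seen between the arms of the fork; with the plunger up it stands in the hole, 59 mm above the bench (1 mm over the plate).
- bangle: The work: a loose brass bangle, 67 mm outside dia, 13 mm high, 50 g, lying on the revolving table round a low spigot (54 mm dia, 9 mm high). Origin at the centre of its underside, 74 mm above the bench. It rides round with the table; not to be touched.
- jar: Bystander: small lidded glass jar, 48 mm dia, 50 mm high, standing loose beside the turntable. Origin at the centre of its underside.
- spool: Bystander: green reel of solder wire, 48 mm dia, 32 mm high, standing loose. Origin at the centre of its underside.
- bench_block: Bystander: steel bench block, 64 x 64 x 19 mm, lying loose. Origin at the centre of its underside.

How it is judged:
On the way, in this order (a step that is already met when the one before it is completed fails the run):
1. the plunger is pressed down, drawing the pin, with the table still at its first hole (value of joint plunger above 0.0075 m and value of joint turntable between -0.12 and 0.12 rad), for 0.1 s.
2. the table is turned clockwise between the holes, the pin drawn (value of joint plunger above 0.0075 m and value of joint turntable above 0.2 rad), for 0.1 s.
At the end, for the whole second after the job is handed in: The table stands at rest one hole (30 degrees, within 1.7 degrees) clockwise of where it began, the plunger is up to within 2 mm so that the pin is home in that hole, and the bangle still lies round its spigot on the table (value of joint turntable between 0.494 and 0.553 rad and value of joint plunger below 0.002 m and velocity of joint turntable between -0.05 and 0.05 rad/s and horizontal distance between bangle and base below 0.007 m and z of bangle in the frame of base below 0.078 m); the robot touches nothing.
It fails at once if the turntable or its knob is pinched or forced (more than 35 N from the fingers) (contact force between the fingers and base above 35 N).
It fails at once if the knob is taken between the fingers (its top reaches in between the pads, near the grasp point) (distance between the grasp point and knob_top below 0.013 m).
It fails at once if the bangle is touched by the fingers or lifted (contact force between the fingers and bangle above 1 N or z of bangle in the frame of base above 0.084 m).
It fails at once if a bystander is shifted or lifted (distance of any of jar, spool, bench_block from where it was at the start of the episode above 0.015 m).
It also fails if it takes over 34 s, if anything falls off the work surface, if the arm or the gripper's body presses on something with over 40 N, if the wrist force passes 120 N, or if a joint passes its speed limit or range.

ROBOT

A 7-joint arm with a two-finger parallel gripper is mounted at the origin on the work surface. World frame = base frame: x ahead of the robot, y to its left, z up, the work surface at z = 0. Lengths are in m, angles in rad, forces in N, time in s.
With the tool pointing down it reaches from about 0.425 to 1.025 m from the base axis. Payload 3.6 kg.
Tool frame: the origin (TCP) lies midway between the tips of the shut fingers; the grasp point (between the pads) lies ctrl.grip_depth behind it (ctrl.grip_depth is the distance from the TCP to the grasp point, in m); z points along the fingers, y is the line along which they close (so a half turn about z gives the same grasp; the last joint's range is limited). The gripper opens to 85 mm and grips with 20 to 120 N. Pads are 22 mm wide; open, the fingers measure 114 mm over their backs; the gripper's body (76 mm by 85 mm) begins 54 mm behind the grasp point. The pads swing forward as they close: fully open they stand 13 mm farther back than shut.
Start: joints at [-1.312, 0.591, 0.048, 1.609, -0.033, 0.943, -0.034], TCP at [0.25, 0.681, 0.231] pointing down, gripper open.
Joint ranges: [-2.69, 2.69], [-0.47, 2.24], [-1.27, 1.36], [0.19, 2.51], [-1.53, 4.68], [0.08, 2.07], [-3.09, 3.09]. Speed limits (rad/s): [2.57, 2.57, 3.14, 3.14, 3.14, 3.14, 3.14].

INTERFACE

Orientations are given as [roll, pitch, yaw] about the fixed x, y, z axes, in that order (R = Rz(yaw) Ry(pitch) Rx(roll)).
In Python, from workcell import ctrl gives the robot as it stands.
- The arm moves only by the tool apply_moves, never from a script. Its argument "plan" is a list of rows, each a list of 6 numbers: the shift along the world's x, y, z in m, then the turn, a rotation vector about the world's x, y, z in rad. In form: [[dx, dy, dz, wx, wy, wz], ...]. A call has 1 to 20 rows; each row is the pose to reach, as a shift and turn from the pose commanded when the call began; what a row does not reach only later rows make up. A row lasts 1/12 s, in which the tool goes at most 41.7 mm and 7.16 degrees, less where a joint would pass 70% of its speed; a pose out of reach is approached as far as the arm can. A call with a gripper value outside its range is refused whole. "hand" is the finger opening in m, from 0 to 0.0854, set as the call begins (left out, the last holds). The fingers move at their own pace and stop on an object; the grip force is fixed at half the most. Time passes only in rows, so rows that repeat a pose let the fingers close. It gives the time, the measured TCP pose, the force, the opening and the grip force at its end, in the units of the state.
- ctrl.read_state(): the state, without advancing time (a new reading comes with each control period).
- ctrl.read_camera(name): name is "scene" or "top" or "wrist"; returns a dict with "pixels" (384x512x3 uint8, red, green, blue), "intrinsics" (3x3 intrinsics, pixels), "D" ([k1, k2, p1, p2, k3] as OpenCV has them; the pictures are not rectified), "position" and "attitude" of the camera in the world. Camera axes: x right, y up, looking along -z (the intrinsics and any distortion apply to the point x, -y, -z); pixel columns grow to the right and rows downward; lengths in m; the calibration is good to about 2 mm. A picture is of the moment at which its call begins. There is no depth.
- ctrl.finish_job(): hands the job in; it is judged then, once.
The state is a dict: "time_s": time; "joint_positions": joint angles; "joint_velocities": joint speeds; "joint_torque": joint torques, N m; "eef_pos": TCP position; "ee_rot": TCP orientation; "wrist_force": force on the tool from outside, world axes, zero at the start; "moment": the same for the moment, N m; "width": finger opening in m; "finger_force": force on a finger pad.
Only numpy, scipy, OpenCV 4.12 (cv2) and the standard library are available. Lean on these libraries where they do the work, as an engineer would, in place of code of your own. Each camera call takes 0.05 s, during which the arm holds its last target. There are 200 camera calls.

## Working session

There is one attempt and no reset: what is moved stays moved. The work goes in short steps, Python scripts to look and compute and a tool call to move; the robot and the scene stay as the last step left them, time stands still between calls to the robot, and variables do not carry over. Pictures are saved under pics/ and viewed, at most 10 in all, crops included, and the job is handed in when it is done.

Besides the shell and the picture viewer there is one more tool, called as name([rows], argument=value, ...), one row to a line, values as JSON. apply_moves: Moves the arm, as the interface text tells. Its arguments: {"type":"object","properties":{"plan":{"type":"array"},"hand":{"type":"number"}},"required":["plan"]}

```bash
mkdir -p pics; cat > h.py <<'E'
import numpy as np, cv2, pickle
from workcell import ctrl
def snap(n):
    c=ctrl.read_camera(n); pickle.dump({k:c[k] for k in c},open(f'pics/{n}.pkl','wb')); return c
def load(n): return pickle.load(open(f'pics/{n}.pkl','rb'))
def att(c):
    a=np.array(c['attitude'],float)
    from scipy.spatial.transform import Rotation as R
    return a if a.shape==(3,3) else (R.from_euler('xyz',a).as_matrix() if a.size==3 else None)
def ray(c,uv):
    p=cv2.undistortPoints(np.array(uv,float).reshape(-1,1,2),np.array(c['intrinsics']),np.array(c['D'])).reshape(-1,2)
    return (att(c)@np.c_[p[:,0],-p[:,1],-np.ones(len(p))].T).T
def onz(c,uv,z):
    d=ray(c,uv); o=np.array(c['position']); return o+d*((np.broadcast_to(z,len(d))-o[2])/d[:,2])[:,None]
def proj(c,P):
    q=(np.atleast_2d(P)-np.array(c['position']))@att(c); q=q*[1,-1,-1]
    return cv2.projectPoints(q,np.zeros(3),np.zeros(3),np.array(c['intrinsics']),np.array(c['D']))[0].reshape(-1,2)
E
python3 - <<'E'
from h import *
for n in('top','scene'):
    c=snap(n); print(n,c['position'],c['attitude'],c['intrinsics'],c['D'])
    cv2.imwrite(f'pics/{n}0.png',cv2.cvtColor(c['pixels'],cv2.COLOR_RGB2BGR))
s=ctrl.read_state(); print(s, ctrl.grip_depth)
E
```

```text
top [0.43689555 0.03585392 1.03752214] [ 0.15097149  0.03111202 -1.55825879] [[404.53096997   0.         252.78190257]
 [  0.         404.53096997 191.18954236]
 [  0.           0.           1.        ]] [-0.03010429  0.          0.          0.          0.        ]
scene [1.42452447 0.16414097 0.63125534] [0.98155386 0.01405959 1.71888727] [[476.89153943   0.         260.20039403]
 [  0.         476.89153943 188.37627259]
 [  0.           0.           1.        ]] [-0.02794871  0.          0.          0.          0.        ]
{'time_s': 0.1, 'joint_positions': array([-1.31252929,  0.59203969,  0.04828746,  1.60974534, -0.03332151,
        0.94269886, -0.03368826]), 'joint_velocities': array([ 4.89835518e-06, -1.89332072e-03,  3.49476900e-04, -3.18694636e-03,
        5.02713056e-04, -1.29728898e-04,  8.76557516e-04]), 'joint_torque': array([ 4.86057266e-03, -5.49997795e+01,  1.55323774e+00, -1.98823625e+01,
        9.66997468e-03,  3.78607379e-03,  1.22888750e-05]), 'eef_pos': array([0.24951429, 0.6798849 , 0.23022671]), 'ee_rot': array([-3.13950804e+00,  9.07470507e-05,  2.78991770e+00]), 'wrist_force': array([-0.07331179,  0.04105716,  0.39866922]), 'moment': array([-0.02630516,  0.03259573,  0.00473682]), 'finger_force': 0.0, 'width': 0.08545433645715862} 0.0187
```

View pics/top0.png

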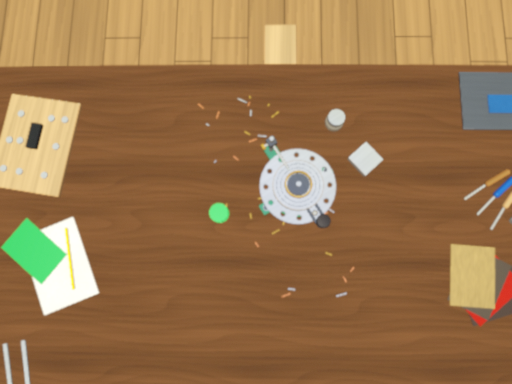

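View pics/scene0.png

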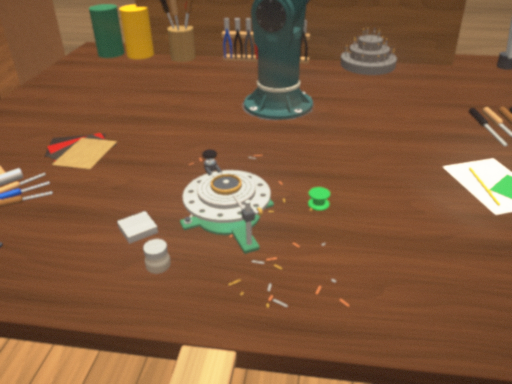

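The top view shows the turntable at about (298,186), with the knob at (322,221) and the scriber at (268,143). The jar is at (336,119), the block at (366,158) and the spool at (219,212). I'll enlarge both views.

```bash
python3 - <<'E'
from h import *
a=load('top')['pixels'][130:240,245:355]; b=load('scene')['pixels'][140:255,170:285]
f=lambda i:cv2.resize(cv2.cvtColor(i,cv2.COLOR_RGB2BGR),(400,400),interpolation=cv2.INTER_CUBIC)
cv2.imwrite('pics/crop1.png',np.hstack([f(a),f(b)]))
E
```

```text
(no output)
```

View pics/crop1.png

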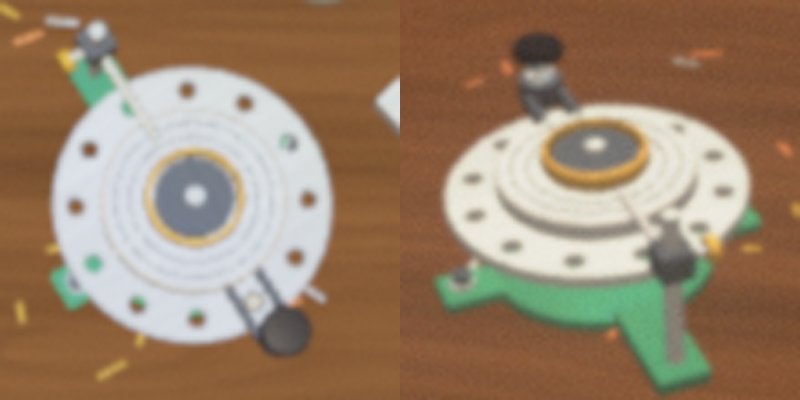

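```bash
python3 - <<'E'
from h import *
t,s=load('top'),load('scene')
T=lambda x,y:(245+x/3.636-.4,130+y/3.636-.4); S=lambda x,y:(170+(x-400)/3.478-.4,140+y/3.478-.4)
c=onz(t,[T(195,196),T(192,205)],[.083,.058]); k=onz(t,[T(285,331)],[.104])
c2=onz(s,[S(595,144)],[.083]);k2=onz(s,[S(538,46)],[.104])
print(c,k,c2,k2)
for C,K in((c[0],k[0]),(c[1],k[0]),(c2[0],k2[0])): d=(K-C)[:2]; print(np.hypot(*d),np.degrees(np.arctan2(d[1],d[0])))
h=[T(*p) for p in [(186,90),(245,103),(308,200),(295,258),(196,319),(138,305),(76,206),(90,149)]]
H=onz(t,h,.058)[:,:2]
from scipy.optimize import least_squares
r=least_squares(lambda q:np.hypot(*(H-q[:2]).T)-.078,c[1][:2]); print(r.x,np.abs(r.fun).max())
a=np.degrees(np.arctan2(*(H-r.x).T[::-1])); print(np.mod(a,30))
E
```

```text
[[ 0.60119355 -0.04093587  0.083     ]
 [ 0.5993356  -0.04090508  0.058     ]] [[ 0.51137591 -0.09569399  0.104     ]] [[ 0.59582283 -0.04138738  0.083     ]] [[ 0.51772416 -0.09435645  0.104     ]]
0.10519344289584535 -148.63105492005593
0.10362784887337259 -148.0817761191686
0.09436696871495938 -145.85360282472632
[ 0.6006897  -0.04081039] 0.0002493382829280161
[2.66969194 2.28611058 1.93834636 1.84602872 1.79785007 2.45891797
 1.92436823 1.95256296]
```

Both views agree. The hole fit puts the axis at (0.6005,-0.041), residual 0.25 mm. The knob is at (0.5116,-0.0968), radius 105 mm and angle -147.9°. The target is at -177.9°, which is (0.4956,-0.0448). I'll approach with the fingers shut.

apply_moves([
  [0.005,-0.015,0,0,0,-0.02],
  [0.015,-0.045,0,0,0,-0.07],
  [0.028,-0.083,0,0,0,-0.13],
  [0.041,-0.121,0,0,0,-0.19],
  [0.054,-0.159,0,0,0,-0.25],
  [0.067,-0.198,0,0,0,-0.31],
  [0.08,-0.237,0,0,0,-0.37],
  [0.093,-0.276,0,0,0,-0.43],
  [0.106,-0.315,0,0,0,-0.49],
  [0.119,-0.354,0,0,0,-0.55],
  [0.132,-0.393,0,0,0,-0.61],
  [0.145,-0.431,0,0,0,-0.67],
  [0.158,-0.469,0,0,0,-0.73],
  [0.171,-0.508,0,0,0,-0.79],
  [0.184,-0.546,0,0,0,-0.85],
  [0.197,-0.585,0,0,0,-0.91],
  [0.21,-0.624,0,0,0,-0.97],
  [0.22,-0.654,0,0,0,-1.02],
  [0.228,-0.678,0,0,0,-1.06],
  [0.232,-0.69,0,0,0,-1.08],
], hand=0)

```text
time_s: 1.77
eef_pos: [0.4824, -0.0133, 0.2314]
ee_rot: [3.141, 0.002, 1.703]
wrist_force: [1.5, -0.1, -0.0]
width: -0.0003
finger_force: 0.0
```

apply_moves([
  [0.007,-0.022,-0.01,0,0,-0.03],
  [0.015,-0.044,-0.03,0,0,-0.06],
  [0.022,-0.066,-0.055,0,0,-0.09],
  [0.027,-0.08,-0.07,0,0,-0.12],
  [0.03,-0.088,-0.08,0,0,-0.12],
  [0.03,-0.088,-0.08,0,0,-0.12],
  [0.03,-0.088,-0.08,0,0,-0.12],
])

```text
time_s: 2.35
eef_pos: [0.5113, -0.0966, 0.1507]
ee_rot: [-3.139, -0.001, 1.59]
wrist_force: [0.3, 0.4, -0.3]
width: -0.0
finger_force: 0.0
```

```bash
python3 - <<'E'
from h import *
s=ctrl.read_state(); print(s['eef_pos'],s['ee_rot'],s['wrist_force'],s['joint_positions'])
K=[.5116,-.0968,.104]
w,sc=snap('wrist'),snap('scene')
print(w['position'],w['attitude'],proj(w,[K,s['eef_pos']]),proj(sc,[K,s['eef_pos']]))
f=lambda i:cv2.cvtColor(i,cv2.COLOR_RGB2BGR)
cv2.imwrite('pics/w1.png',np.hstack([cv2.resize(f(w['pixels']),(400,300)),cv2.resize(f(sc['pixels'][110:212,160:296]),(400,300),interpolation=cv2.INTER_CUBIC)]))
E
```

```text
[ 0.51125291 -0.09661899  0.15068893] [-3.13941069e+00 -8.07188523e-04  1.59025456e+00] [ 0.25204688  0.40531809 -0.30627136] [-0.20349981  0.48782764  0.40889697  2.14449218 -0.35073669  0.57463093
  0.47992488]
[ 0.51109696 -0.01142201  0.29513179] [-0.33025571  0.00225252  0.01952738] [[255.79138691 216.71763429]
 [254.80944985 247.51154375]] [[208.86191402 151.43200161]
 [207.42616457 132.85778427]]
```

View pics/w1.png

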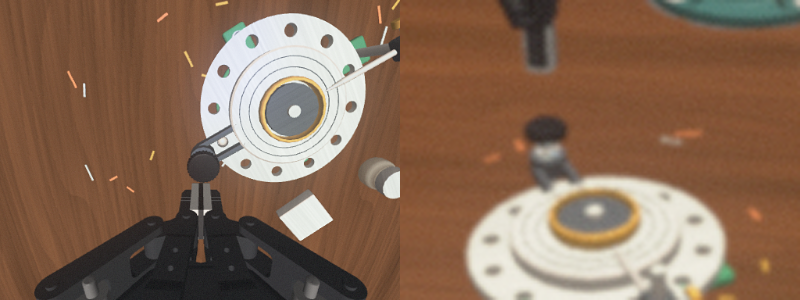

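The wrist view shows the knob at (203,163) in the half-image, just ahead of the fingertip at (203,187). Both are offset from their projections by the same few pixels. The scene crop shows the tip at (540,68), directly above the knob at (545,127). The alignment is good, so I'll descend and press.

apply_moves([
  [0,0,-0.01,0,0,0],
  [0,0,-0.025,0,0,0],
  [0,0,-0.037,0,0,0],
  [0,0,-0.044,0,0,0],
  [0,0,-0.048,0,0,0],
  [0,0,-0.05,0,0,0],
  [0,0,-0.052,0,0,0],
  [0,0,-0.052,0,0,0],
])

```text
time_s: 3.12
eef_pos: [0.512, -0.0975, 0.0997]
ee_rot: [3.141, -0.0, 1.59]
wrist_force: [-1.9, 0.3, 5.1]
width: 0.0001
finger_force: 2.5
```

apply_moves([
  [0,0,-0.002,0,0,0],
  [0,0,-0.004,0,0,0],
  [0,0,-0.006,0,0,0],
  [0,0,-0.007,0,0,0],
  [0,0,-0.007,0,0,0],
  [0,0,-0.007,0,0,0],
])

```text
time_s: 3.62
eef_pos: [0.5122, -0.0977, 0.0932]
ee_rot: [3.14, 0.0, 1.59]
wrist_force: [-1.6, -0.1, 7.3]
width: 0.0001
finger_force: 3.6
```

```bash
python3 - <<'E'
from h import *
s=ctrl.read_state(); print(s['eef_pos'],s['wrist_force'])
r=.105;C=np.array([.6005,-.041]);a0=-147.9
p=lambda d:C+r*np.array([np.cos(np.radians(a0-d)),np.sin(np.radians(a0-d))])
for d in range(0,33,3): print(d,np.round(p(d)-p(0),4),round(-np.radians(d),3))
E
```

```text
[ 0.51219969 -0.09774569  0.09321861] [-1.56813768 -0.11686701  7.34251021]
0 [0. 0.] -0.0
3 [-0.0028  0.0047] -0.052
6 [-0.0053  0.0096] -0.105
9 [-0.0076  0.0146] -0.157
12 [-0.0097  0.0197] -0.209
15 [-0.0114  0.0249] -0.262
18 [-0.0129  0.0302] -0.314
21 [-0.0141  0.0356] -0.367
24 [-0.015  0.041] -0.419
27 [-0.0156  0.0465] -0.471
30 [-0.016   0.0519] -0.524
```

apply_moves([
  [0,0,-0.001,0,0,0],
  [0,0,-0.001,0,0,0],
  [-0.0014,0.0023,-0.001,0,0,-0.026],
  [-0.0028,0.0047,-0.001,0,0,-0.052],
  [-0.0041,0.0071,-0.001,0,0,-0.078],
  [-0.0053,0.0096,-0.001,0,0,-0.105],
  [-0.0065,0.0121,-0.001,0,0,-0.131],
  [-0.0076,0.0146,-0.001,0,0,-0.157],
  [-0.0087,0.0171,-0.001,0,0,-0.183],
  [-0.0097,0.0197,-0.001,0,0,-0.209],
  [-0.0106,0.0223,-0.001,0,0,-0.235],
  [-0.0114,0.0249,-0.001,0,0,-0.262],
  [-0.0114,0.0249,-0.001,0,0,-0.262],
  [-0.0114,0.0249,-0.001,0,0,-0.262],
])

```text
time_s: 4.78
eef_pos: [0.5007, -0.0727, 0.0922]
ee_rot: [3.14, -0.0, 1.327]
wrist_force: [-2.0, -0.3, 7.8]
width: -0.0
finger_force: 3.8
```

```bash
python3 - <<'E'
from h import *
s=ctrl.read_state(); print(s['eef_pos'],s['wrist_force'],s['moment'])
w,sc=snap('top'),snap('scene')
f=lambda i:cv2.cvtColor(i,cv2.COLOR_RGB2BGR)
cv2.imwrite('pics/w2.png',np.hstack([cv2.resize(f(w['pixels'][130:240,245:355]),(400,400),interpolation=cv2.INTER_CUBIC),cv2.resize(f(sc['pixels'][140:255,170:285]),(400,400),interpolation=cv2.INTER_CUBIC)]))
E
```

```text
[ 0.50065785 -0.07272666  0.09223009] [-2.03250292 -0.27871304  7.81630641] [-0.07070109  0.42718453 -0.03246784]
```

View pics/w2.png

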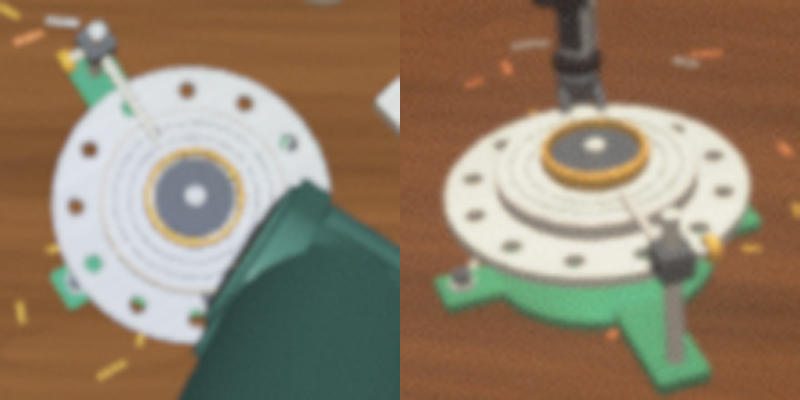

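The scene crop shows the knob moved from (538,47) to (577,65) with the fingertip on it. The table is turning and the bangle is in place. I'll do the other half of the turn.

apply_moves([
  [-0.0008,0.0026,0,0,0,-0.026],
  [-0.0015,0.0053,0,0,0,-0.052],
  [-0.0021,0.008,0,0,0,-0.079],
  [-0.0027,0.0107,0,0,0,-0.105],
  [-0.0032,0.0134,0,0,0,-0.131],
  [-0.0036,0.0161,0,0,0,-0.157],
  [-0.0039,0.0188,0,0,0,-0.183],
  [-0.0042,0.0216,0,0,0,-0.209],
  [-0.0045,0.0243,0,0,0,-0.236],
  [-0.0046,0.027,0,0,0,-0.262],
  [-0.0046,0.027,0,0,0,-0.262],
  [-0.0046,0.027,0,0,0,-0.262],
])

```text
time_s: 5.88
eef_pos: [0.4958, -0.0454, 0.0921]
ee_rot: [3.141, -0.001, 1.066]
wrist_force: [-2.1, 0.6, 7.4]
width: -0.0001
finger_force: 3.8
```

```bash
python3 - <<'E'
from h import *
s=ctrl.read_state(); print(s['eef_pos'],s['wrist_force'],s['moment'])
w,sc=snap('wrist'),snap('scene')
P=[[.4956,-.0448,.0922],[.5116,-.0968,.104]]
print(proj(sc,P), (proj(sc,P)-[160,110])*2.94)
f=lambda i:cv2.cvtColor(i,cv2.COLOR_RGB2BGR)
cv2.imwrite('pics/w3.png',np.hstack([cv2.resize(f(w['pixels']),(400,300)),cv2.resize(f(sc['pixels'][110:212,160:296]),(400,300),interpolation=cv2.INTER_CUBIC)]))
E
```

```text
[ 0.49582861 -0.04538455  0.09212118] [-2.13522888  0.56238022  7.36128508] [ 0.07184515  0.52822207 -0.03436546]
[[233.06688575 153.89536352]
 [208.86191402 151.43200161]] [[214.81664411 129.05236874]
 [143.65402723 121.81008472]]
```

View pics/w3.png

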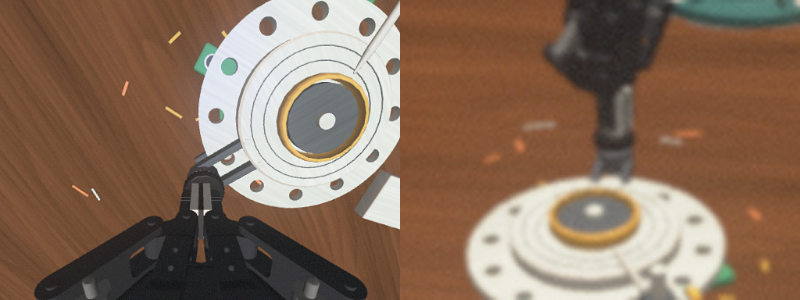

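The wrist view shows the next hole at (228,160), centred between the fork arms. The scene crop shows the knob at (614,138), against a predicted (615,129). I'll let the plunger up slowly.

apply_moves([
  [0,0,0.002,0,0,0],
  [0,0,0.004,0,0,0],
  [0,0,0.006,0,0,0],
  [0,0,0.008,0,0,0],
  [0,0,0.01,0,0,0],
  [0,0,0.012,0,0,0],
  [0,0,0.014,0,0,0],
  [0,0,0.018,0,0,0],
  [0,0,0.026,0,0,0],
  [0,0,0.04,0,0,0],
  [-0.005,0,0.06,0,0,0],
  [-0.01,-0.01,0.08,0,0,0],
  [-0.01,-0.035,0.1,0,0,0],
  [-0.01,-0.07,0.11,0,0,0],
  [-0.01,-0.105,0.12,0,0,0],
  [-0.01,-0.14,0.12,0,0,0],
  [-0.01,-0.17,0.12,0,0,0],
  [-0.01,-0.2,0.12,0,0,0],
  [-0.01,-0.2,0.12,0,0,0],
  [-0.01,-0.2,0.12,0,0,0],
])

```text
time_s: 7.65
eef_pos: [0.4853, -0.2481, 0.212]
ee_rot: [3.14, 0.001, 1.061]
wrist_force: [0.6, 0.6, -0.1]
width: 0.0002
finger_force: 0.0
```

```bash
python3 - <<'E'
from h import *
s=ctrl.read_state(); print(s['eef_pos'],s['wrist_force'])
w,sc=snap('top'),snap('scene')
P=[[.4956,-.0448,.104],[.4956,-.0448,.097],[.5116,-.0968,.104]]
print((proj(sc,P)-[170,140])*3.478+[400,0],(proj(w,P)-[245,130])*3.636)
f=lambda i:cv2.cvtColor(i,cv2.COLOR_RGB2BGR)
cv2.imwrite('pics/w4.png',np.hstack([cv2.resize(f(w['pixels'][130:240,245:355]),(400,400),interpolation=cv2.INTER_CUBIC),cv2.resize(f(sc['pixels'][140:255,170:285]),(400,400),interpolation=cv2.INTER_CUBIC)]))
E
```

```text
[ 0.48526643 -0.24809118  0.21201706] [ 0.57144884  0.5511074  -0.13066281]
[[618.52528142  32.58821579]
 [619.01365087  41.94809588]
 [535.16173697  39.76050159]] [[203.01667936 353.73513358]
 [202.06734897 354.41831   ]
 [285.29540861 329.20789862]]
```

View pics/w4.png

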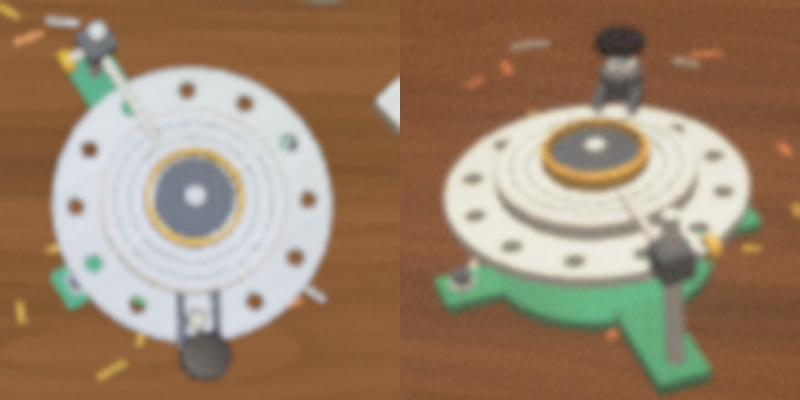

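The top crop shows the knob at (205,355), with the pin in the next hole at (196,319). The scene crop shows it at (619,40). Its height offset from the prediction matches the unpressed start, so the pin is home. The bangle is undisturbed and the arm is clear.

```bash
python3 -c "
from workcell import ctrl
print(ctrl.finish_job())"
```

```text
the job is handed in; nothing more can be done
None
```

The table was turned one hole (30°) clockwise and the cameras show the plunger up with the pin in the new hole, the bangle in place and the arm clear; the job is handed in, but no verdict was returned.

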